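Check the classroom spinners' bearings, sort them and log the set

ROBOT

A 6-joint arm with a two-finger parallel gripper is mounted at the origin on the work surface. World frame = base frame: x ahead of the robot, y to its left, z up, the work surface at z = 0. Lengths are in m, angles in rad, forces in N, time in s.
With the tool pointing down it reaches from about 0.35 to 0.875 m from the base axis. Payload 15.5 kg.
Tool frame: the origin (TCP) lies midway between the tips of the shut fingers; the grasp point (between the pads) lies 19 mm behind it (bot.tcp_to_grasp is the distance from the TCP to the grasp point, in m); y points along the fingers, z is the direction in which the jaws open and shut, and the axes are right-handed (so a half turn about y gives the same grasp; the last joint's range is limited). The gripper opens to 85 mm and grips with 20 to 120 N. Pads are 22 mm wide; open, the fingers measure 114 mm over their backs; the gripper's body (76 mm by 85 mm) begins 54 mm behind the grasp point. The pads swing forward as they close: fully open they stand 13 mm farther back than shut.
Start: joints at [-1.238, 0.494, 1.345, -0, 1.302, -0.096], TCP at [0.259, -0.569, 0.231] pointing down, gripper open.
Joint ranges: [-2.91, 2.91], [-0.82, 2.16], [0.22, 2.67], [-1.22, 4.37], [0.12, 2.79], [-3.08, 3.08]. Speed limits (rad/s): [1.89, 1.89, 2.57, 3.01, 3.01, 3.01].

INTERFACE

Orientations are given as [roll, pitch, yaw] about the fixed x, y, z axes, in that order (R = Rz(yaw) Ry(pitch) Rx(roll)).
In Python, from rig import readout, viewer, ticket, bot gives the robot as it stands.
- The arm moves only by the shell command python3 -m inch 'ROWS' [OPENING]. ROWS is text: rows parted by semicolons, each of 6 numbers parted by spaces: the shift along the world's x, y, z in mm, then the turn, a rotation vector about the world's x, y, z in degrees. In form: x y z wx wy wz; .... A call has 1 to 20 rows; each row is the pose to reach, as a shift and turn from the pose commanded when the call began; what a row does not reach only later rows make up. A row lasts 1/10 s, in which the tool goes at most 50 mm and 8.59 degrees, less where a joint would pass 70% of its speed; a pose out of reach is approached as far as the arm can. A call with a gripper value outside its range is refused whole. OPENING is the gripper command: -1 is fully open, 1 is shut, values between are in proportion, set as the call begins (- or left out, the last holds). The fingers move at their own pace and stop on an object; the grip force is fixed at half the most. Time passes only in rows, so rows that repeat a pose let the fingers close. It gives the time, the measured TCP pose, the force and the opening at its end, in the units of the state.
- readout.observe(): the state, without advancing time (a new reading comes with each control period).
- viewer.camera(name): name is "side" or "top"; returns a dict with "frame" (420x560x3 uint8, red, green, blue), "fovy" (degrees; the focal length in pixels is half the picture's height over the tangent of half this angle, whatever the lens; pixels are square), "cx", "cy" (the principal point, pixels), "rvec" (rotation vector, rad) and "tvec" (3), from world to camera coordinates, as OpenCV has them. Camera axes: x right, y down, z forward; pixel columns grow to the right and rows downward; lengths in m; the calibration is good to about 2 mm. A picture is of the moment at which its call begins. There is no depth.
- ticket.sign_off(): hands the job in, once; it reports no verdict.
The state is a dict: "t": time; "joints": joint angles; "joint_velocities": joint speeds; "tau": joint torques, N m; "tcp_pos": TCP position; "tool_rot": TCP orientation; "ft_force": force on the tool from outside, world axes, zero at the start; "moment": the same for the moment, N m; "width": opening from 0.0 (shut) to 1.0 (fully open).
Only numpy, scipy, OpenCV 4.12 (cv2) and the standard library are available. Lean on these libraries where they do the work, as an engineer would, in place of code of your own. Each camera call takes 0.05 s, during which the arm holds its last target. There are 200 camera calls.

TASK

Flick the pointer of every game spinner on the desk round by at least half a turn, always the same way, to learn whether its bearing runs freely or drags, then lay the ones that run freely flat in the plywood tray with the raised back board and the ones that drag flat in the plain grey repair tray. When all of them are sorted, squeeze the scanner's trigger fully for about a second to log the set and let it go. Leave the counting-cube bars and the eraser where they are.

Things in the scene. Friction and masses are not known exactly. Their poses are not given: they have to be found in the camera images.
- spinner_a: game spinner paddle 110 mm long lying flat; may be absent. Wooden handle (60 long, 26 wide, 24 mm high) at its -x end, white round dial (56 mm across, 16 high) at its +x end carrying a black pointer on a ball bearing. Origin: centre of the underside, 55 mm from either end; x from handle to dial, z up. 0.33 to 0.47 kg. Pinch it across the handle, about 28 mm from the origin towards -x
- spinner_a_hub (a point): centre of the pointer's bearing, 27 mm from the paddle's origin towards the dial end, 30 mm above its underside, half-way up the pointer bar (a worn, dragging bearing sits 0.1 mm lower than a sound one, too little to measure: only spinning tells)
- pointer_a (a joint): pointer angle, rad, counts over full turns, + anticlockwise from above; at 0 (start within 0.4) the bar lies along the paddle. Upright bar 54 long, 8 thick, 22 to 38 mm above the underside, centred on the hub; push it round by either end. A sound bearing coasts a second or more after a brisk push, with hardly any resistance; a bad one drags (0.02 N m, 1 N at the end) and stops dead when let go
- spinner_b: game spinner paddle 110 mm long lying flat; may be absent. Wooden handle (60 long, 26 wide, 24 mm high) at its -x end, white round dial (56 mm across, 16 high) at its +x end carrying a black pointer on a ball bearing. Origin: centre of the underside, 55 mm from either end; x from handle to dial, z up. 0.33 to 0.47 kg. Pinch it across the handle, about 28 mm from the origin towards -x
- spinner_b_hub (a point): centre of the pointer's bearing, 27 mm from the paddle's origin towards the dial end, 30 mm above its underside, half-way up the pointer bar (a worn, dragging bearing sits 0.1 mm lower than a sound one, too little to measure: only spinning tells)
- pointer_b (a joint): pointer angle, rad, counts over full turns, + anticlockwise from above; at 0 (start within 0.4) the bar lies along the paddle. Upright bar 54 long, 8 thick, 22 to 38 mm above the underside, centred on the hub; push it round by either end. A sound bearing coasts a second or more after a brisk push, with hardly any resistance; a bad one drags (0.02 N m, 1 N at the end) and stops dead when let go
- spinner_c: game spinner paddle 110 mm long lying flat; may be absent. Wooden handle (60 long, 26 wide, 24 mm high) at its -x end, white round dial (56 mm across, 16 high) at its +x end carrying a black pointer on a ball bearing. Origin: centre of the underside, 55 mm from either end; x from handle to dial, z up. 0.33 to 0.47 kg. Pinch it across the handle, about 28 mm from the origin towards -x
- spinner_c_hub (a point): centre of the pointer's bearing, 27 mm from the paddle's origin towards the dial end, 30 mm above its underside, half-way up the pointer bar (a worn, dragging bearing sits 0.1 mm lower than a sound one, too little to measure: only spinning tells)
- pointer_c (a joint): pointer angle, rad, counts over full turns, + anticlockwise from above; at 0 (start within 0.4) the bar lies along the paddle. Upright bar 54 long, 8 thick, 22 to 38 mm above the underside, centred on the hub; push it round by either end. A sound bearing coasts a second or more after a brisk push, with hardly any resistance; a bad one drags (0.02 N m, 1 N at the end) and stops dead when let go
- spinner_d: game spinner paddle 110 mm long lying flat; may be absent. Wooden handle (60 long, 26 wide, 24 mm high) at its -x end, white round dial (56 mm across, 16 high) at its +x end carrying a black pointer on a ball bearing. Origin: centre of the underside, 55 mm from either end; x from handle to dial, z up. 0.33 to 0.47 kg. Pinch it across the handle, about 28 mm from the origin towards -x
- spinner_d_hub (a point): centre of the pointer's bearing, 27 mm from the paddle's origin towards the dial end, 30 mm above its underside, half-way up the pointer bar (a worn, dragging bearing sits 0.1 mm lower than a sound one, too little to measure: only spinning tells)
- pointer_d (a joint): pointer angle, rad, counts over full turns, + anticlockwise from above; at 0 (start within 0.4) the bar lies along the paddle. Upright bar 54 long, 8 thick, 22 to 38 mm above the underside, centred on the hub; push it round by either end. A sound bearing coasts a second or more after a brisk push, with hardly any resistance; a bad one drags (0.02 N m, 1 N at the end) and stops dead when let go
- spinner_e: game spinner paddle 110 mm long lying flat; may be absent. Wooden handle (60 long, 26 wide, 24 mm high) at its -x end, white round dial (56 mm across, 16 high) at its +x end carrying a black pointer on a ball bearing. Origin: centre of the underside, 55 mm from either end; x from handle to dial, z up. 0.33 to 0.47 kg. Pinch it across the handle, about 28 mm from the origin towards -x
- spinner_e_hub (a point): centre of the pointer's bearing, 27 mm from the paddle's origin towards the dial end, 30 mm above its underside, half-way up the pointer bar (a worn, dragging bearing sits 0.1 mm lower than a sound one, too little to measure: only spinning tells)
- pointer_e (a joint): pointer angle, rad, counts over full turns, + anticlockwise from above; at 0 (start within 0.4) the bar lies along the paddle. Upright bar 54 long, 8 thick, 22 to 38 mm above the underside, centred on the hub; push it round by either end. A sound bearing coasts a second or more after a brisk push, with hardly any resistance; a bad one drags (0.02 N m, 1 N at the end) and stops dead when let go
- class_tray: plywood tray, fixed, for spinners fit for class: 280 (its x) by 150 mm (its y), floor 5 mm thick, walls 5 thick and 15 mm high, but a raised back board 40 mm high at its +x end. Origin: centre of its underside. It may stand on the left or the right. Room for three paddles side by side laid along its y, 72 mm apart
- repair_tray: plain grey plastic tray, fixed, for spinners to be repaired: 280 (its x) by 150 mm (its y), floor 5 mm thick, walls 5 thick and 15 mm high all round, no raised back. Origin: centre of its underside. It stands on the side opposite to the plywood tray
- scanner: pistol-grip hand scanner fixed on its side in a bench cradle. Origin: under the cradle on the table. The grip (y -15 to 15 mm, 35 to 69 mm above the table) runs along its -x from x = 30 to -80 mm, end cap to -95 mm; the black head (x 30 to 85, y -60 to 80 mm) tops out at 77 mm; nose to +y
- trigger (a joint): sprung trigger blade on the +y side of the grip, hinged on a vertical axis at scanner x 22, y 35 mm, running 60 mm towards -x, 10 thick, 39 to 65 mm above the table; outer face at y = 40 mm when released. Rad: 0 released, 0.35 fully squeezed towards the grip (outer face then some 14 mm nearer at the squeeze point); needs about 8 N there, springs back when let go
- scanner_squeeze (a point): where to squeeze from above: between the grip's back (23 mm away on the -y side) and the trigger's outer face (32 mm away on the +y side) of the scanner, 54 mm above the table; the fingers close along the scanner's y
- cube_bar_0: bystander: bar of five blue counting cubes, 99 mm (its y) by 19 by 22 mm high, loose; leave alone. Origin: centre of underside
- cube_bar_1: bystander: bar of five blue counting cubes, 99 mm (its y) by 19 by 22 mm high, loose; leave alone. Origin: centre of underside
- eraser: bystander: grey felt board eraser, 55 x 130 x 30 mm, loose; leave alone. Origin: centre of underside

How it is judged:
By the outcome, as a careful person would: the job done as asked, in the order asked, and still so for the second after the job is handed in, with the robot touching nothing.
Of spinner_a, spinner_b, spinner_c, spinner_d, spinner_e only 4 to 5 are there at a start; the rules pass over those that are not, and their reading is None.
At some moment in a run one of spinner_a, spinner_b, spinner_c, spinner_d, spinner_e may be knocked a few centimetres aside while the robot is not near it.
Once in a run the grip may slacken for a moment while it holds something.
It also fails if it takes over 210 s, if anything falls off the work surface, if the arm or the gripper's body presses on something with over 40 N, if the wrist force passes 120 N, or if a joint passes its speed limit or range.

## Working session

There is one attempt and no reset: what is moved stays moved. The work goes in short steps, Python scripts to look and compute and a shell command to move; the robot and the scene stay as the last step left them, time stands still between calls to the robot, and variables do not carry over. Pictures are saved under pics/ and viewed, about 12 in all and at most 16, crops included, and the job is handed in when it is done.

```bash
ls; mkdir -p pics
python3 - <<'E'
from rig import readout, viewer, bot
import cv2
s=readout.observe();print(s)
for n in("side","top"):
    c=viewer.camera(n);print(n,c["fovy"],c["cx"],c["cy"],c["rvec"],c["tvec"])
    cv2.imwrite(f"pics/{n}0.png",cv2.resize(c["frame"][:,:,::-1],(800,600),interpolation=cv2.INTER_CUBIC))
E
```

```text
pics
{'t': 0.0, 'joints': array([-1.23847616e+00,  4.94190878e-01,  1.34611803e+00, -2.43956974e-06,
        1.30253166e+00, -9.54837427e-02]), 'joint_velocities': array([ 0.00050699,  0.00047986, -0.00077571,  0.00093876, -0.00049772,
        0.0002467 ]), 'tau': array([ 3.69742713e-05, -8.82156515e+01, -3.83870995e+01, -2.00870700e-04,
        9.98274103e-03, -3.78425995e-06]), 'tcp_pos': array([ 0.25918831, -0.56832398,  0.23069992]), 'tool_rot': array([-1.57203878e+00,  1.16633373e-04, -2.71378817e+00]), 'ft_force': array([0.50256719, 0.10561922, 0.1895191 ]), 'moment': array([-0.00769479, -0.00246762, -0.0348952 ]), 'width': 1.0022992423873331}
side 49.7763126854909 275.86640479653994 202.84573976207636 [ 0.78622389 -2.68653744  0.98037098] [0.44083963 0.28506013 0.88388388]
top 57.00968381570396 277.58702966188184 211.64901552994152 [ 2.14983642 -2.19616584  0.12844627] [-0.01818641  0.54282194  0.85542318]
```

View pics/top0.png

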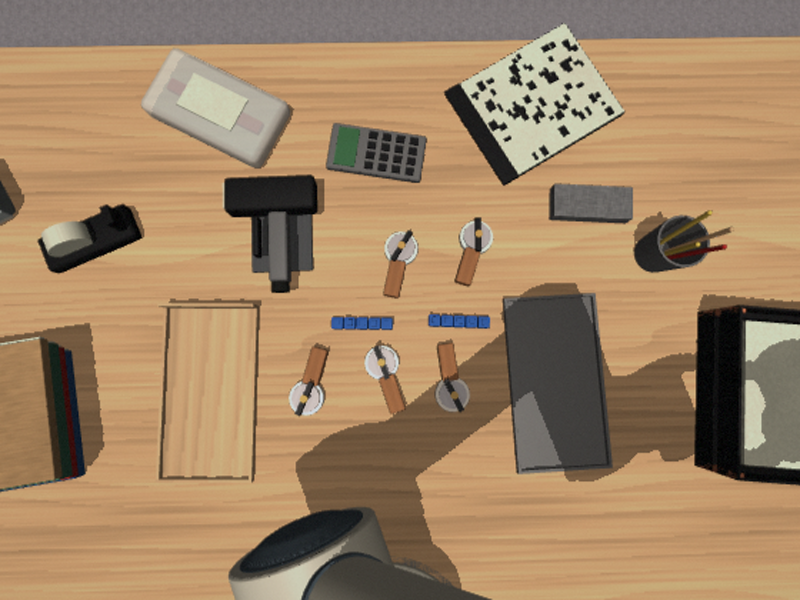

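View pics/side0.png

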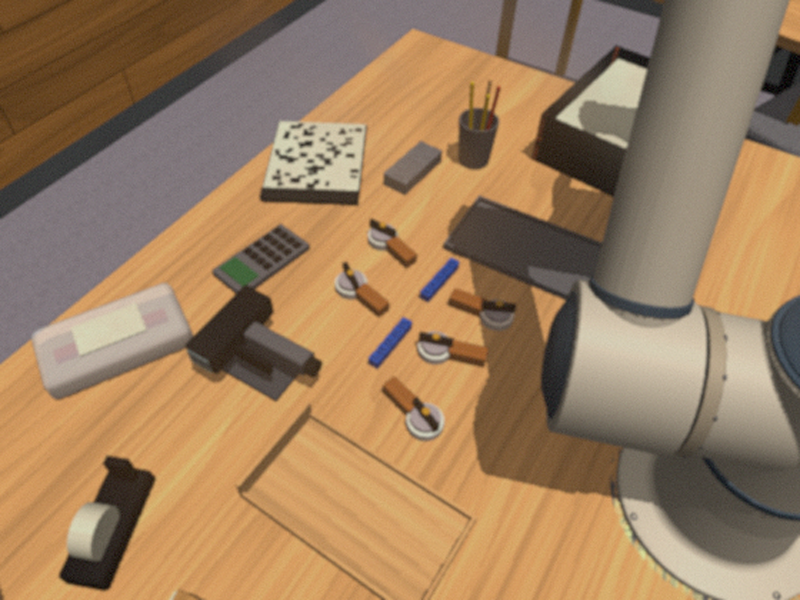

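```bash
cat > h.py <<'E'
from rig import readout, viewer, bot
import cv2, numpy as np
def K(c):
    f=c["frame"].shape[0]/2/np.tan(np.radians(c["fovy"])/2)
    return np.array([[f,0,c["cx"]],[0,f,c["cy"]],[0,0,1.]])
def world(c,uv,z):
    R=cv2.Rodrigues(np.array(c["rvec"],float))[0];o=-R.T@c["tvec"]
    d=R.T@np.linalg.inv(K(c))@[uv[0],uv[1],1]
    return o+d*(z-o[2])/d[2]
def pix(c,p):
    return cv2.projectPoints(np.array(p,float).reshape(-1,1,3),np.array(c["rvec"],float),np.array(c["tvec"],float),K(c),None)[0].reshape(-1,2)
def crop(c,x0,y0,w,h,s,name):
    im=cv2.resize(c["frame"][y0:y0+h,x0:x0+w,::-1],None,fx=s,fy=s,interpolation=cv2.INTER_CUBIC)
    cv2.imwrite("pics/"+name,im)
E
python3 - <<'E'
from h import *
c=viewer.camera("top");crop(c,150,115,200,185,3.2,"b.png") if 0 else crop(c,150,115,220,180,3.3,"b.png")
# coarse: view px*0.7
for n,p,z in [("board L",(163,304),.04),("board R",(259,303),.04),("plyBL",(161,478),.015),("plyBR",(253,478),.015),
 ("greyTL",(503,296),.015),("greyTR",(595,294),.015),("greyBL",(518,472),.015),("greyBR",(609,467),.015),
 ("headTL",(225,180),.077),("headTR",(316,178),.077),("headBR",(316,214),.077),("headBL",(227,214),.077),("cap",(280,290),.06),("grip",(280,215),.069)]:
    print(n,world(c,np.array(p)*.7,z).round(3))
E
```

```text
board L [0.546 0.338 0.04 ]
board R [0.545 0.187 0.04 ]
plyBL [0.275 0.345 0.015]
plyBR [0.272 0.201 0.015]
greyTL [ 0.551 -0.204  0.015]
greyTR [ 0.551 -0.355  0.015]
greyBL [ 0.271 -0.216  0.015]
greyBR [ 0.275 -0.36   0.015]
headTL [0.733 0.232 0.077]
headTR [0.733 0.091 0.077]
headBR [0.676 0.092 0.077]
headBL [0.679 0.228 0.077]
cap [0.562 0.15  0.06 ]
grip [0.678 0.148 0.069]
```

View pics/b.png

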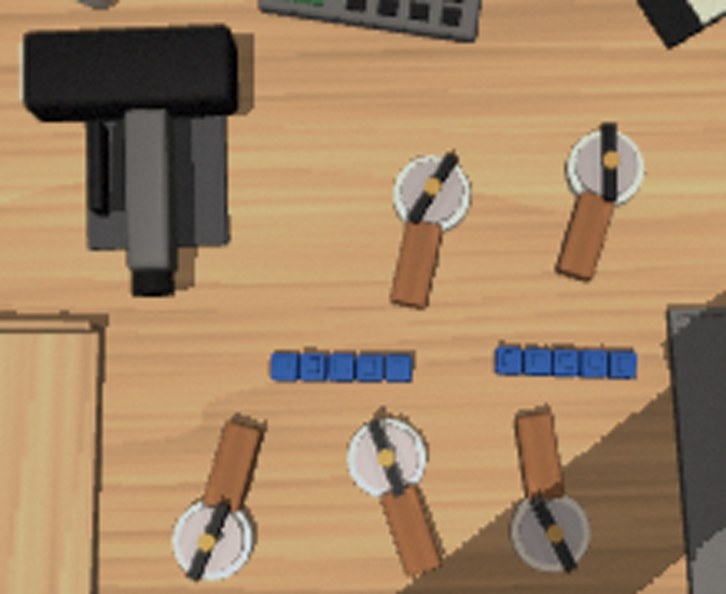

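Run:
```python
from h import *
c=viewer.camera("top")
for n in ("top","side"):
    d=viewer.camera(n);R=cv2.Rodrigues(np.array(d["rvec"]))[0];print(n,(-R.T@d["tvec"]).round(3))
w=lambda p,z:world(c,np.array(p)/3.3+[150,115],z)[:2]
L=[((432,186),(410,304),(415,221),(454,155)),((611,160),(575,276),(610,198),(609,125)),((206,541),(248,420),(194,577),(224,505)),((386,457),(425,572),(400,492),(375,420)),((555,533),(534,410),(536,498),(573,570))]
for i,(h,t,p,q) in enumerate(L):
    H=w(h,.038);T=w(t,.024);P=w(p,.038);Q=w(q,.038)
    a=np.degrees(np.arctan2(*(H-T)[::-1]));b=np.degrees(np.arctan2(*(Q-P)[::-1]));u=np.array([np.cos(np.radians(a)),np.sin(np.radians(a))])
    print(i+1,"hub",H.round(4),"len(82)",np.linalg.norm(H-T).round(4),"yaw",a.round(1),"bar",b.round(1),"len",np.linalg.norm(Q-P).round(4),"mid",((P+Q)/2).round(4),"grasp",(H-.055*u).round(4),"j1hub",np.degrees(np.arctan2(H[1],H[0])).round(0))
for n,p,z in [("bar0",(342,366),.022),("bar1",(566,362),.022),("trig",(100,165),.065),("gripL",(128,165),.069),("gripR",(172,165),.069),("cap",(153,290),.06)]: print(n,w(p,z).round(4))
```

```text
top [ 0.449 -0.018  0.908]
side [0.198 0.536 0.854]
1 hub [ 0.6339 -0.0393] len(82) 0.0822 yaw -11.9 bar -31.4 len 0.0539 mid [ 0.6325 -0.041 ] grasp [ 0.58   -0.0279] j1hub -4.0
2 hub [ 0.6498 -0.1643] len(82) 0.0832 yaw -18.2 bar -1.4 len 0.0518 mid [ 0.6489 -0.1632] grasp [ 0.5976 -0.1471] j1hub -14.0
3 hub [0.3943 0.1181] len(82) 0.0853 yaw 161.5 bar -23.2 len 0.0515 mid [0.3943 0.1161] grasp [0.4465 0.1007] j1hub 17.0
4 hub [ 0.4478 -0.0038] len(82) 0.0825 yaw 17.6 bar 18.1 len 0.0514 mid [ 0.4485 -0.0048] grasp [ 0.3953 -0.0204] j1hub -0.0
5 hub [ 0.3943 -0.1168] len(82) 0.0841 yaw -173.1 bar -154.3 len 0.0539 mid [ 0.3937 -0.1164] grasp [ 0.4489 -0.1101] j1hub -16.0
bar0 [0.5113 0.0258]
bar1 [ 0.5108 -0.1302]
trig [0.6468 0.1839]
gripL [0.6455 0.1643]
gripR [0.6449 0.1349]
cap [0.5622 0.1494]
```

```bash
python3 -m inch '135 452 -131 0 0 1; 135 452 -131 0 0 1; 135 452 -131 0 0 1; 135 452 -131 0 0 1; 135 452 -131 0 0 1; 135 452 -131 0 0 1; 135 452 -131 0 0 1; 135 452 -131 0 0 1; 135 452 -131 0 0 1; 135 452 -131 0 0 1; 135 452 -131 0 0 1; 135 452 -131 0 0 1; 135 452 -131 0 0 1; 135 452 -131 0 0 1' 0.4
python3 - <<'E'
from h import *
s=readout.observe();print(s["joints"].round(3),s["tcp_pos"].round(4),np.degrees(s["tool_rot"]).round(2),s["width"],s["t"])
c=viewer.camera("side");p=pix(c,[.394,-.117,.03])[0];print(p)
x,y=p.astype(int);crop(c,x-80,y-60,160,120,5,"s5.png")
E
```

```text
t: 1.7
tcp_pos: [0.3944, -0.1178, 0.1006]
tool_rot: [-1.57, 0.001, -2.698]
ft_force: [-0.4, -0.2, -0.1]
width: 0.303
[-0.435  0.417  2.003 -0.     0.721  0.692] [ 0.3944 -0.1178  0.1006] [-8.9960e+01  3.0000e-02 -1.5458e+02] 0.3025541255151379 1.7
[349.10362998 213.79367164]
```

View pics/s5.png

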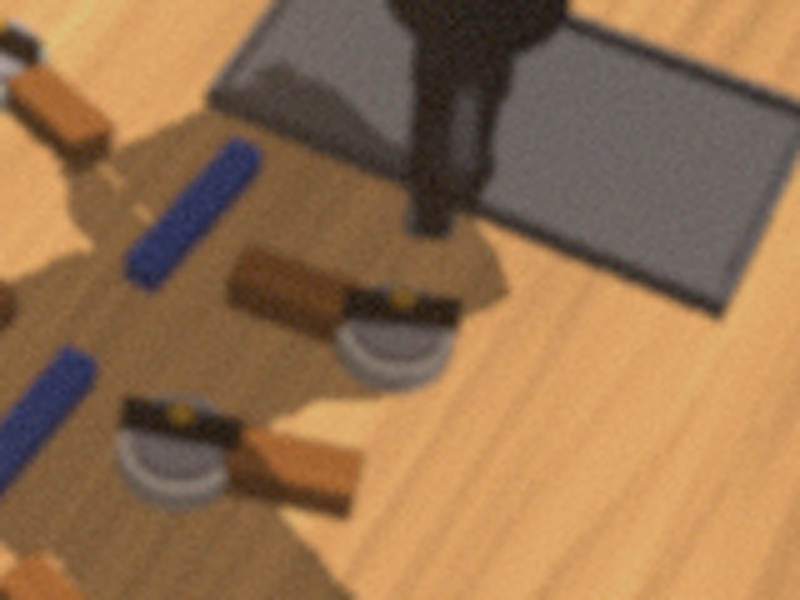

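```bash
python3 -m inch '0 0.5 -40 0 0 0; 0 0.5 -74 0 0 0; 0 0.5 -74 0 0 0; 0 0.5 -74 0 0 0; 0 0.5 -74 0 0 0' 0.4; python3 -m inch '0 0 0 0 0 0; 0 0 0 0 0 0; 0 0 0 0 0 0; 0 0 0 0 0 0; 0 0 0 0 0 0' 0.7;  python3 - <<'E'
from h import *
c=viewer.camera("side");crop(c,269,153,160,120,5,"s5b.png")
E
```

```text
t: 2.25
tcp_pos: [0.3943, -0.1167, 0.0267]
tool_rot: [-1.571, 0.0, -2.697]
ft_force: [-0.2, -0.5, 0.3]
width: 0.306
t: 2.75
tcp_pos: [0.3943, -0.1162, 0.0264]
tool_rot: [-1.571, 0.0, -2.696]
ft_force: [0.3, 1.2, -0.1]
width: 0.148
```

View pics/s5b.png

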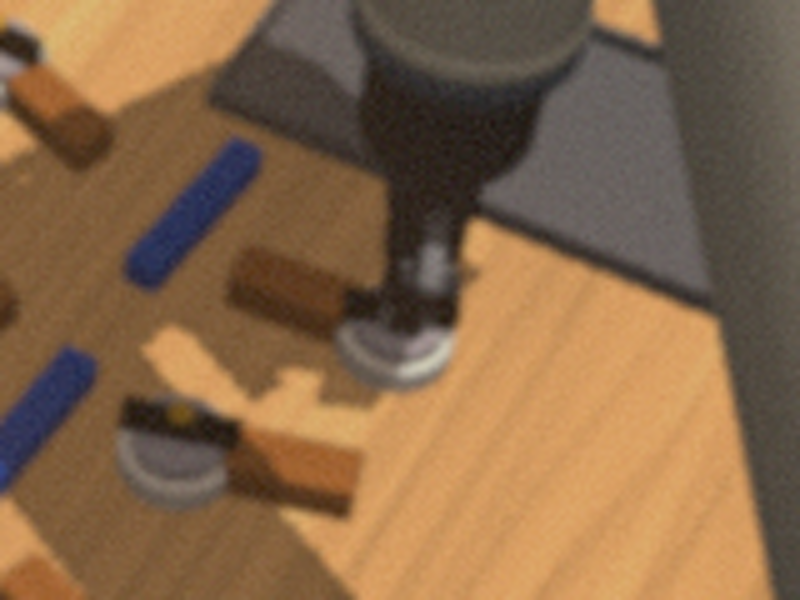

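```bash
python3 -m inch '0 0 0 0 0 8.5; 0 0 0 0 0 17; 0 0 0 0 0 25.5; 0 0 0 0 0 34; 0 0 0 0 0 42.5; 0 0 0 0 0 51; 0 0 0 0 0 59.5; 0 0 0 0 0 68; 0 0 0 0 0 76.5; 0 0 0 0 0 85; 0 0 0 0 0 93.5; 0 0 0 0 0 102; 0 0 0 0 0 110.5; 0 0 0 0 0 119; 0 0 0 0 0 127.5; 0 0 0 0 0 136; 0 0 0 0 0 144.5; 0 0 0 0 0 153; 0 0 0 0 0 161.5; 0 0 0 0 0 170'; python3 -m inch '0 0 0 0 0 8.5; 0 0 0 0 0 17; 0 0 0 0 0 25.5; 0 0 30 0 0 34; 0 0 75 0 0 38'
python3 - <<'E'
from h import *
import pickle
c=viewer.camera("side");d=viewer.camera("top");s=readout.observe();print(s["joints"].round(2),s["tcp_pos"].round(4),np.degrees(s["tool_rot"]).round(1))
pickle.dump((c,d),open("f5a.pkl","wb"))
E
python3 -m inch '0 0 60 0 0 0;0 0 60 0 0 0; 0 0 60 0 0 0'
python3 - <<'E'
from h import *
import pickle
c0,d0=pickle.load(open("f5a.pkl","rb"))
c=viewer.camera("side")
f=lambda c:cv2.resize(c["frame"][173:253,309:389,::-1],None,fx=5,fy=5,interpolation=cv2.INTER_CUBIC)
cv2.imwrite("pics/f5.png",np.hstack([f(c0),f(c)]))
E
```

```text
t: 4.8
tcp_pos: [0.3944, -0.1161, 0.0263]
tool_rot: [-1.571, -0.0, 0.277]
ft_force: [1.2, 1.4, -0.4]
width: 0.151
t: 5.3
tcp_pos: [0.3931, -0.1156, 0.1007]
tool_rot: [-1.566, 0.001, 0.94]
ft_force: [0.6, -0.6, -0.5]
width: 0.148
[-0.43  0.41  2.    0.    0.73 -2.94] [ 0.396  -0.1168  0.1051] [-90.3  -0.1  53.7]
t: 5.7
tcp_pos: [0.3951, -0.1165, 0.1625]
tool_rot: [-1.574, -0.001, 0.934]
ft_force: [-0.9, 0.7, -0.3]
width: 0.153
```

View pics/f5.png

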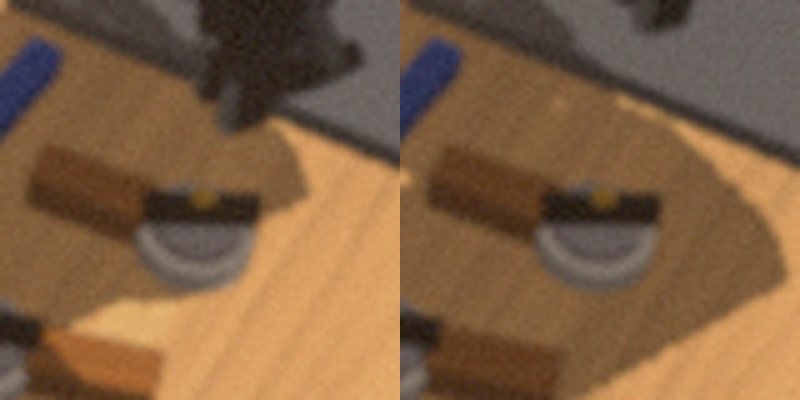

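```bash
python3 -m inch '20 40 -20 0 0 -170; 40 80 -40 0 0 -170; 53 112.5 -40 0 0 -170; 53 112.5 -40 0 0 -170; 53 112.5 -40 0 0 -170; 53 112.5 -40 0 0 -170; 53 112.5 -40 0 0 -170; 53 112.5 -40 0 0 -170; 53 112.5 -40 0 0 -170; 53 112.5 -40 0 0 -170; 53 112.5 -40 0 0 -170; 53 112.5 -40 0 0 -170; 53 112.5 -40 0 0 -170; 53 112.5 -40 0 0 -170; 53 112.5 -40 0 0 -170; 53 112.5 -40 0 0 -170; 53 112.5 -40 0 0 -170; 53 112.5 -40 0 0 -170; 53 112.5 -40 0 0 -170; 53 112.5 -40 0 0 -170' 0.4; python3 -m inch '0 0 -20 0 0 -8.5;0 0 -20 0 0 -17;0 0 -20 0 0 -25.5;0 0 -20 0 0 -34;0 0 -20 0 0 -42.5;0 0 -20 0 0 -46;0 0 -20 0 0 -46';  python3 - <<'E'
from h import *
import pickle
s=readout.observe();print(s["joints"].round(2),s["tcp_pos"].round(4),np.degrees(s["tool_rot"]).round(1))
c=viewer.camera("side");d=viewer.camera("top")
pickle.dump((c,d),open("f4_0.pkl","wb"))
print(pix(c,[.4478,-.0038,.03]))
x,y=pix(d,[.394,-.117,.03])[0].astype(int);x2,y2=pix(c,[.4478,-.0038,.03])[0].astype(int)
f=lambda c,x,y:cv2.resize(c["frame"][y-40:y+40,x-40:x+40,::-1],None,fx=5,fy=5,interpolation=cv2.INTER_CUBIC)
print(x,y,x2,y2);cv2.imwrite("pics/f5c.png",np.hstack([f(d,x,y),f(c,x2,y2)]))
E
```

```text
t: 7.75
tcp_pos: [0.4464, -0.0035, 0.1198]
tool_rot: [-1.573, -0.001, -1.989]
ft_force: [0.2, -0.6, -1.0]
width: 0.297
t: 8.45
tcp_pos: [0.4464, -0.0036, 0.1]
tool_rot: [-1.572, -0.002, -2.786]
ft_force: [-0.6, -0.3, -0.2]
width: 0.299
[-0.14  0.45  1.92  0.    0.77  1.07] [ 0.4464 -0.0036  0.1   ] [-9.010e+01 -1.000e-01 -1.596e+02]
[[304.89447515 236.79359063]]
317 276 304 236
```

View pics/f5c.png

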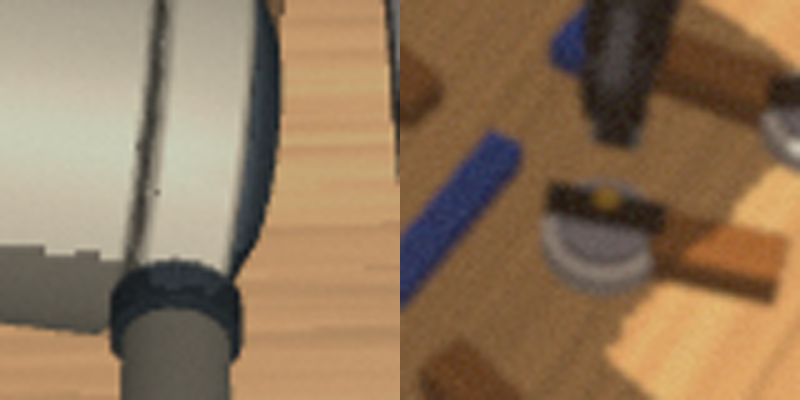

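```bash
cat >> h.py <<'E'
def bar(c,hub,base=0.):
    """bar direction mod 180 (deg) by matching the projected black bar; also returns darkness inside and best hub shift"""
    g=cv2.cvtColor(c["frame"],cv2.COLOR_RGB2GRAY).astype(float);g=cv2.resize(g,None,fx=4,fy=4,interpolation=cv2.INTER_LINEAR)
    best=(1e9,)
    for dx in(-.002,0,.002):
     for dy in(-.002,0,.002):
      for a in range(0,180,2):
        t=np.radians(a);u=np.array([np.cos(t),np.sin(t)]);v=np.array([-u[1],u[0]])
        def m(l,w,z0,z1):
            P=[[*(np.array(hub)+[dx,dy]+i*l*u+j*w*v),base+z] for i in(-1,1) for j in(-1,1) for z in(z0,z1)]
            k=np.zeros(g.shape,np.uint8);cv2.fillConvexPoly(k,cv2.convexHull((pix(c,P)*4+1.5).round().astype(np.int32)),1);return k
        k=m(.027,.004,.022,.038);k2=m(.033,.010,.018,.042)-k
        s=g[k>0].mean()-g[k2>0].mean()
        if s<best[0]:best=(s,a,g[k>0].mean(),dx,dy)
    return np.round(best,3)
E
python3 - <<'E'
from h import *
import pickle
c0,d0=pickle.load(open("f5a.pkl","rb"));c1,d1=pickle.load(open("f4_0.pkl","rb"))
print("5 after",bar(c0,(.3943,-.1168)),bar(c1,(.3943,-.1168)))
print("4",bar(c1,(.4478,-.0038)),"1",bar(c1,(.6339,-.0393)),"2",bar(c1,(.6498,-.1643)),"3",bar(c1,(.3943,.1181)))
E
```

```text
5 after [-4.3643e+01  3.0000e+01  5.4726e+01 -2.0000e-03  2.0000e-03] [-6.7832e+01  3.2000e+01  6.3630e+01  0.0000e+00  2.0000e-03]
4 [-3.9929e+01  2.0000e+01  5.1771e+01  0.0000e+00  2.0000e-03] 1 [-5.8606e+01  1.4800e+02  8.7294e+01  0.0000e+00  2.0000e-03] 2 [-7.7164e+01  0.0000e+00  8.1224e+01  0.0000e+00  2.0000e-03] 3 [-3.6982e+01  1.5600e+02  5.7026e+01  2.0000e-03  0.0000e+00]
```

```bash
python3 -m inch '1 0 -40 0 0 -1; 1 0 -74 0 0 -1; 1 0 -74 0 0 -1; 1 0 -74 0 0 -1; 1 0 -74 0 0 -1'; python3 -m inch '0 0 0 0 0 0; 0 0 0 0 0 0; 0 0 0 0 0 0; 0 0 0 0 0 0' 0.7; python3 -m inch '0 0 0 0 0 8.5; 0 0 0 0 0 17; 0 0 0 0 0 25.5; 0 0 0 0 0 34; 0 0 0 0 0 42.5; 0 0 0 0 0 51; 0 0 0 0 0 59.5; 0 0 0 0 0 68; 0 0 0 0 0 76.5; 0 0 0 0 0 85; 0 0 0 0 0 93.5; 0 0 0 0 0 102; 0 0 0 0 0 110.5; 0 0 0 0 0 119; 0 0 0 0 0 127.5; 0 0 0 0 0 136; 0 0 0 0 0 144.5; 0 0 0 0 0 153; 0 0 0 0 0 161.5; 0 0 0 0 0 170'; python3 -m inch '0 0 0 0 0 8.5; 0 0 0 0 0 17; 0 0 0 0 0 25.5; 0 0 0 0 0 34; 0 0 0 0 0 42.5; 0 0 30 0 0 51; 0 0 75 0 0 55'
python3 - <<'E'
from h import *
import pickle
h=(.4478,-.0038)
c=viewer.camera("side");s=readout.observe();print(s["joints"].round(2),s["tcp_pos"].round(4),np.degrees(s["tool_rot"]).round(1))
print(bar(c,h));pickle.dump(c,open("f4a.pkl","wb"))
E
python3 -m inch '0 0 40 0 0 0;0 0 40 0 0 0; 0 0 40 0 0 0'
python3 - <<'E'
from h import *
import pickle
h=(.4478,-.0038)
c=viewer.camera("side");pickle.dump(c,open("f4b.pkl","wb"));print(bar(c,h))
E
```

```text
t: 9.05
tcp_pos: [0.4483, -0.0037, 0.028]
tool_rot: [-1.571, 0.0, -2.802]
ft_force: [-0.5, 0.2, -0.2]
width: 0.3
t: 9.45
tcp_pos: [0.4484, -0.0037, 0.0276]
tool_rot: [-1.571, 0.0, -2.803]
ft_force: [0.4, -0.7, -0.3]
width: 0.151
t: 11.45
tcp_pos: [0.4483, -0.0037, 0.0273]
tool_rot: [-1.571, -0.0, 0.171]
ft_force: [0.5, -0.3, -0.2]
width: 0.155
t: 12.15
tcp_pos: [0.4469, -0.0035, 0.1017]
tool_rot: [-1.566, 0.001, 1.13]
ft_force: [0.8, -0.2, -0.1]
width: 0.149
[-0.14  0.44  1.91 -0.    0.79 -2.85] [ 0.4497 -0.0038  0.1084] [-90.2  -0.1  64.9]
[-4.2499e+01  6.2000e+01  5.3127e+01  0.0000e+00  2.0000e-03]
t: 12.5
tcp_pos: [0.4487, -0.0037, 0.143]
tool_rot: [-1.573, -0.001, 1.124]
ft_force: [0.3, 0.8, -0.4]
width: 0.153
[-4.2755e+01  6.8000e+01  5.1387e+01  0.0000e+00  2.0000e-03]
```

```bash
python3 -m inch '0 0 0 0 0 0;0 0 0 0 0 0; 0 0 0 0 0 0;0 0 0 0 0 0'
python3 - <<'E'
from h import *
import pickle
h=(.4478,-.0038)
c=viewer.camera("side");pickle.dump(c,open("f4c.pkl","wb"));print(bar(c,h))
f=lambda c:cv2.resize(c["frame"][206:266,274:334,::-1],None,fx=4.4,fy=4.4,interpolation=cv2.INTER_CUBIC)
cv2.imwrite("pics/f4.png",np.hstack([f(pickle.load(open(n,"rb"))) for n in("f4a.pkl","f4b.pkl","f4c.pkl")]))
E
```

```text
t: 12.95
tcp_pos: [0.4481, -0.0036, 0.1419]
tool_rot: [-1.57, 0.0, 1.124]
ft_force: [0.9, -1.0, 0.5]
width: 0.148
[-4.2708e+01  6.8000e+01  5.1343e+01  0.0000e+00  2.0000e-03]
```

View pics/f4.png

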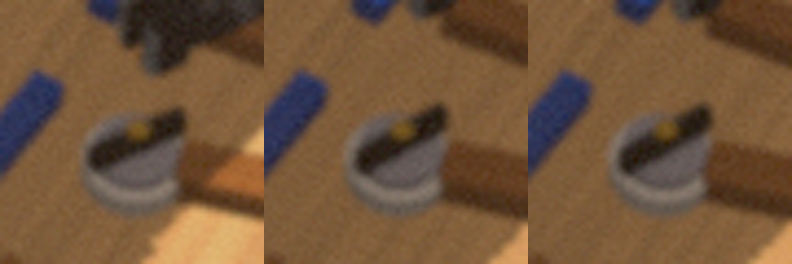

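```bash
python3 -m inch '30 11 -40 0 0 0; 30 11 -80 0 0 0; 30 11 -114 0 0 0; 30 11 -114 0 0 0; 30 11 -114 0 0 0; 30 11 -114 0 0 0; 30 11 -114 0 0 0' 1; python3 -m inch '-20 11 0 0 0 0; -40 23 0 0 0 0; -60 36 5 0 0 0; -66 44 55 0 0 0'
cat > two.py <<'E'
from h import *
import pickle,sys
h=eval(sys.argv[1]);c=[viewer.camera("side")];pickle.dump(c,open("x.pkl","wb"))
E
cat > cmp.py <<'E'
from h import *
import pickle,sys
h=eval(sys.argv[1]);c=pickle.load(open("x.pkl","rb"))+[viewer.camera("side")]
for k in c:print(bar(k,h))
print(readout.observe()["tcp_pos"].round(4),np.degrees(readout.observe()["tool_rot"]).round(1))
E
python3 two.py "(.4478,-.0038)"; python3 -m inch '0 0 0 0 0 0;0 0 0 0 0 0'; python3 cmp.py "(.4478,-.0038)";python3 two.py "(.4478,-.0038)"; python3 -m inch '0 0 0 0 0 0;0 0 0 0 0 0;0 0 0 0 0 0;0 0 0 0 0 0'; python3 cmp.py "(.4478,-.0038)"
```

```text
t: 13.7
tcp_pos: [0.4792, 0.0072, 0.0299]
tool_rot: [-1.573, -0.001, 1.124]
ft_force: [0.1, 0.3, -0.3]
width: 0.0
t: 14.1
tcp_pos: [0.4087, 0.0517, 0.0804]
tool_rot: [-1.564, 0.003, 1.124]
ft_force: [1.6, -0.1, 0.4]
width: 0.003
t: 14.35
tcp_pos: [0.4132, 0.0512, 0.0833]
tool_rot: [-1.573, -0.001, 1.125]
ft_force: [0.2, -0.1, 0.2]
width: 0.001
[-2.3976e+01  6.8000e+01  4.0578e+01  2.0000e-03  0.0000e+00]
[-1.1816e+01  1.2000e+02  4.8469e+01  2.0000e-03  0.0000e+00]
[0.4128 0.051  0.0827] [-90.1  -0.   64.4]
t: 14.85
tcp_pos: [0.4123, 0.0511, 0.0821]
tool_rot: [-1.57, 0.0, 1.124]
ft_force: [-0.8, -0.4, -0.1]
width: -0.004
[-1.8208e+01  4.0000e+00  3.9517e+01 -2.0000e-03 -2.0000e-03]
[-21.88   38.     41.017   0.      0.   ]
[0.4123 0.0511 0.0821] [-90.    0.   64.4]
```

```bash
H="(.4478,-.0038)"; python3 -m inch '-10 -60 30 0 0 0;-20 -110 60 0 0 0;-20 -130 60 0 0 0'; python3 two.py $H; python3 -m inch '0 0 0 0 0 0;0 0 0 0 0 0'; python3 cmp.py $H;python3 two.py $H; python3 -m inch '0 0 0 0 0 0;0 0 0 0 0 0;0 0 0 0 0 0;0 0 0 0 0 0'; python3 cmp.py $H
```

```text
t: 15.2
tcp_pos: [0.392, -0.08, 0.1436]
tool_rot: [-1.572, -0.0, 1.126]
ft_force: [1.3, -1.0, -0.1]
width: 0.001
t: 15.45
tcp_pos: [0.3922, -0.0787, 0.1422]
tool_rot: [-1.571, -0.0, 1.123]
ft_force: [-0.4, 0.9, 0.4]
width: 0.001
[-3.6863e+01  1.3600e+02  5.6314e+01  0.0000e+00  2.0000e-03]
[-3.6768e+01  1.4400e+02  5.5622e+01  2.0000e-03  0.0000e+00]
[ 0.3921 -0.0782  0.142 ] [-89.9  -0.   64.4]
t: 15.95
tcp_pos: [0.3924, -0.0786, 0.1422]
tool_rot: [-1.571, 0.0, 1.125]
ft_force: [0.3, 0.7, 0.0]
width: -0.004
[-3.8780e+01  2.0000e+00  4.9464e+01  0.0000e+00  2.0000e-03]
[-33.121 122.     59.302   0.      0.   ]
[ 0.3924 -0.0786  0.1422] [-90.    0.   64.4]
```

```bash
H="(.3943,-.1168)"; python3 -m inch '-20 -20 0 0 0 -33; -29 -29 -40 0 0 -33; -29 -29 -80 0 0 -33; -29 -29 -115 0 0 -33; -29 -29 -115 0 0 -33; -29 -29 -115 0 0 -33; -29 -29 -115 0 0 -33' 1; python3 -m inch '8 -21 0 0 0 0; 16 -43 0 0 0 0; 22 -62 5 0 0 0; 25 -70 55 0 0 0'; python3 two.py $H; python3 -m inch '0 0 0 0 0 0;0 0 0 0 0 0;0 0 0 0 0 0'; python3 cmp.py $H
```

```text
t: 16.7
tcp_pos: [0.3641, -0.108, 0.0287]
tool_rot: [-1.572, -0.001, 0.552]
ft_force: [0.8, -0.1, 0.9]
width: 0.004
t: 17.1
tcp_pos: [0.388, -0.1786, 0.0807]
tool_rot: [-1.567, 0.002, 0.55]
ft_force: [0.2, -0.0, -0.5]
width: 0.001
t: 17.45
tcp_pos: [0.3882, -0.1774, 0.0819]
tool_rot: [-1.571, -0.0, 0.55]
ft_force: [0.3, 0.1, -1.0]
width: 0.004
[-4.7303e+01  8.6000e+01  7.2932e+01  0.0000e+00  2.0000e-03]
[-4.7183e+01  8.6000e+01  7.1046e+01  0.0000e+00  2.0000e-03]
[ 0.388  -0.1773  0.0816] [-90.    0.   31.5]
```

```bash
H="(.6498,-.1643)"; python3 -m inch '284 -10.5 0 0 0 -31; 284 -10.5 0 0 0 -31; 284 -10.5 0 0 0 -31; 284 -10.5 0 0 0 -31; 284 -10.5 0 0 0 -31; 284 -10.5 0 0 0 -31; 284 -10.5 0 0 0 -31; 284 -10.5 -40 0 0 -31; 284 -10.5 -55 0 0 -31; 284 -10.5 -55 0 0 -31; 284 -10.5 -55 0 0 -31' 1; python3 two.py $H; python3 -m inch '4 22 0 0 0 0; 8 45 0 0 0 0; 12 66 5 0 0 0; 14 75 55 0 0 0'; python3 cmp.py $H;  python3 two.py $H; python3 -m inch '0 0 0 0 0 0;0 0 0 0 0 0;0 0 0 0 0 0'; python3 cmp.py $H
```

```text
t: 18.6
tcp_pos: [0.672, -0.1882, 0.0269]
tool_rot: [-1.57, 0.001, 0.007]
ft_force: [0.6, -0.4, 0.5]
width: 0.001
t: 19.05
tcp_pos: [0.6836, -0.1109, 0.0777]
tool_rot: [-1.568, 0.008, 0.008]
ft_force: [-0.4, -0.5, -0.0]
width: 0.001
[-3.5229e+01  0.0000e+00  4.9072e+01  0.0000e+00  2.0000e-03]
[-5.9162e+01  5.6000e+01  5.6389e+01  2.0000e-03  2.0000e-03]
[ 0.689  -0.1114  0.0893] [-90.1  -0.4   0.5]
t: 19.45
tcp_pos: [0.6858, -0.1137, 0.0803]
tool_rot: [-1.571, 0.001, 0.007]
ft_force: [0.6, -0.5, -0.4]
width: -0.004
[-5.9328e+01  5.6000e+01  5.6672e+01  2.0000e-03  2.0000e-03]
[-5.7770e+01  5.6000e+01  5.6446e+01  2.0000e-03  2.0000e-03]
[ 0.6858 -0.1137  0.0801] [-90.    0.1   0.4]
```

```bash
H="(.6498,-.1643)"; python3 -m inch '-20 -30 0 0 0 -8; -35 -51 0 0 0 -124; -35 -51 0 0 0 -124; -35 -51 0 0 0 -124; -35 -51 0 0 0 -124; -35 -51 0 0 0 -124; -35 -51 0 0 0 -124; -35 -51 0 0 0 -124; -35 -51 0 0 0 -124; -35 -51 0 0 0 -124; -35 -51 0 0 0 -124; -35 -51 0 0 0 -124; -35 -51 0 0 0 -124; -35 -51 0 0 0 -124; -35 -51 0 0 0 -124; -35 -51 0 0 0 -124; -35 -51 -30 0 0 -124; -35 -51 -54 0 0 -124; -35 -51 -54 0 0 -124; -35 -51 -54 0 0 -124' 0.4; python3 -m inch '0 0 0 0 0 0; 0 0 0 0 0 0; 0 0 0 0 0 0; 0 0 0 0 0 0' 0.7; python3 -m inch '0 0 0 0 0 8.5; 0 0 0 0 0 17; 0 0 0 0 0 25.5; 0 0 0 0 0 34; 0 0 0 0 0 42.5; 0 0 0 0 0 51; 0 0 0 0 0 59.5; 0 0 0 0 0 68; 0 0 0 0 0 76.5; 0 0 0 0 0 85; 0 0 0 0 0 93.5; 0 0 0 0 0 102; 0 0 0 0 0 110.5; 0 0 0 0 0 119; 0 0 0 0 0 127.5; 0 0 0 0 0 136; 0 0 0 0 0 144.5; 0 0 0 0 0 153; 0 0 0 0 0 161.5; 0 0 0 0 0 170';  python3 -m inch '0 0 0 0 0 0; 0 0 40 0 0 0;0 0 55 0 0 0; 0 0 55 0 0 0'; python3 two.py $H; python3 cmp.py $H
```

```text
t: 21.5
tcp_pos: [0.6511, -0.1644, 0.0266]
tool_rot: [-1.572, -0.0, -2.155]
ft_force: [-0.7, 0.1, -0.1]
width: 0.301
t: 21.9
tcp_pos: [0.6514, -0.1644, 0.0272]
tool_rot: [-1.57, 0.0, -2.157]
ft_force: [-1.1, 0.2, -0.3]
width: 0.149
t: 23.9
tcp_pos: [0.6513, -0.1642, 0.0269]
tool_rot: [-1.571, -0.0, 0.816]
ft_force: [-0.0, 1.2, 0.6]
width: 0.152
t: 24.3
tcp_pos: [0.6528, -0.1649, 0.0845]
tool_rot: [-1.575, -0.002, 0.806]
ft_force: [-0.9, 0.2, -0.6]
width: 0.152
[-4.3452e+01  4.2000e+01  5.0920e+01  0.0000e+00  2.0000e-03]
[-4.3177e+01  4.2000e+01  5.1081e+01  0.0000e+00  2.0000e-03]
[ 0.6513 -0.1644  0.0817] [-90.   -0.   46.3]
```

```bash
H="(.6339,-.0393)"; python3 -m inch '-11 45 0 0 0 8; -11 93 0 0 0 12; -11 93 0 0 0 12; -11 93 -40 0 0 12; -11 93 -55 0 0 12; -11 93 -55 0 0 12; -11 93 -55 0 0 12' 1; python3 two.py $H; python3 -m inch '12 17 0 0 0 0; 25 34 0 0 0 0; 38 50 5 0 0 0; 44 58 55 0 0 0'; python3 cmp.py $H;  python3 two.py $H; python3 -m inch '0 0 0 0 0 0;0 0 0 0 0 0;0 0 0 0 0 0'; python3 cmp.py $H
```

```text
t: 25.1
tcp_pos: [0.6402, -0.0717, 0.0267]
tool_rot: [-1.57, 0.0, 1.019]
ft_force: [1.0, 0.6, 0.2]
width: 0.006
t: 25.55
tcp_pos: [0.6828, -0.0114, 0.0775]
tool_rot: [-1.564, 0.003, 1.02]
ft_force: [-0.2, -0.5, -0.5]
width: 0.002
[-3.2857e+01  1.4800e+02  5.2026e+01  0.0000e+00  2.0000e-03]
[-4.2550e+01  7.6000e+01  5.0465e+01  0.0000e+00  2.0000e-03]
[ 0.6884 -0.0112  0.089 ] [-90.4  -0.2  58.5]
t: 25.95
tcp_pos: [0.6837, -0.0136, 0.0802]
tool_rot: [-1.57, 0.0, 1.019]
ft_force: [-0.4, 1.4, -0.7]
width: -0.001
[-3.4072e+01  1.1400e+02  5.6889e+01  0.0000e+00  2.0000e-03]
[-4.1348e+01  2.6000e+01  4.9444e+01  0.0000e+00  2.0000e-03]
[ 0.6837 -0.0137  0.0801] [-89.9   0.   58.4]
```

```bash
H="(.3943,.1181)"; python3 -m inch '-300 162.5 0 0 0 9; -300 162.5 0 0 0 9; -300 162.5 0 0 0 9; -300 162.5 0 0 0 9; -300 162.5 0 0 0 9; -300 162.5 0 0 0 9; -300 162.5 0 0 0 9; -300 162.5 0 0 0 9; -300 162.5 -40 0 0 9; -300 162.5 -54 0 0 9; -300 162.5 -54 0 0 9; -300 162.5 -54 0 0 9' 1; python3 two.py $H; python3 -m inch '-8 -21 0 0 0 0; -16 -42 0 0 0 0; -24 -62 5 0 0 0; -27 -70 55 0 0 0'; python3 cmp.py $H;  python3 two.py $H; python3 -m inch '0 0 0 0 0 0;0 0 0 0 0 0;0 0 0 0 0 0'; python3 cmp.py $H
```

```text
t: 27.2
tcp_pos: [0.3844, 0.1488, 0.0268]
tool_rot: [-1.57, 0.0, 1.176]
ft_force: [-0.6, 0.8, 0.1]
width: 0.003
t: 27.65
tcp_pos: [0.3551, 0.0777, 0.0785]
tool_rot: [-1.564, 0.004, 1.175]
ft_force: [1.1, 0.5, 0.6]
width: 0.004
[-1.6917e+01  3.4000e+01  3.9880e+01 -2.0000e-03 -2.0000e-03]
[-41.686  78.     55.132   0.      0.   ]
[0.3565 0.0776 0.0873] [-90.   -0.   67.4]
t: 28.05
tcp_pos: [0.3571, 0.0792, 0.0807]
tool_rot: [-1.57, 0.0, 1.177]
ft_force: [0.2, -0.5, -0.2]
width: 0.001
[-37.59   96.     57.015   0.      0.   ]
[-4.0368e+01  4.6000e+01  5.1821e+01  0.0000e+00  2.0000e-03]
[0.357  0.0792 0.0806] [-89.9   0.   67.4]
```

```bash
python3 -m inch '10 -50 60 0 0 -8; 10 -100 100 0 0 -170; -57 -580 100 0 0 -170; -57 -580 100 0 0 -170; -57 -580 100 0 0 -170; -57 -580 100 0 0 -170; -57 -580 100 0 0 -170; -57 -580 100 0 0 -170; -57 -580 100 0 0 -170; -57 -580 100 0 0 -170; -57 -580 100 0 0 -170; -57 -580 100 0 0 -170; -57 -580 100 0 0 -170; -57 -580 100 0 0 -170; -57 -580 100 0 0 -170; -57 -580 100 0 0 -170; -57 -580 100 0 0 -170; -57 -580 100 0 0 -170; -57 -580 100 0 0 -170; -57 -580 100 0 0 -170' -0.4
python3 - <<'E'
from h import *
import pickle
c=viewer.camera("top");pickle.dump(c,open("top1.pkl","wb"));crop(c,150,115,220,180,3.3,"b2.png")
s=readout.observe();print(s["tcp_pos"].round(4),np.degrees(s["tool_rot"]).round(1),s["joints"].round(2))
E
```

```text
t: 30.1
tcp_pos: [0.3003, -0.5005, 0.1798]
tool_rot: [-1.572, 0.002, -1.796]
ft_force: [-0.2, 0.1, 1.1]
width: 0.703
[ 0.3003 -0.5005  0.1799] [-9.010e+01  1.000e-01 -1.034e+02] [-1.13  0.49  1.51 -0.    1.14 -0.9 ]
```

View pics/b2.png

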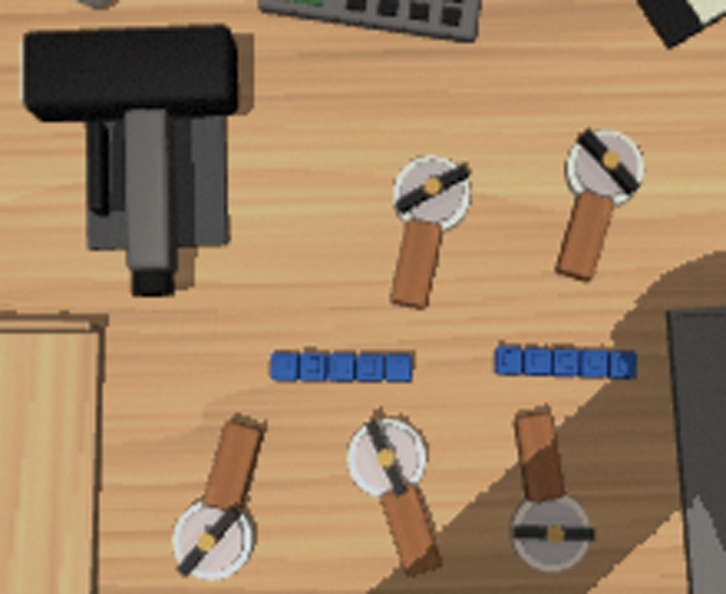

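```bash
python3 -m inch '149 390.5 -80 0 0 -69.6; 149 390.5 -80 0 0 -69.6; 149 390.5 -80 0 0 -69.6; 149 390.5 -80 0 0 -69.6; 149 390.5 -80 0 0 -69.6; 149 390.5 -80 0 0 -69.6; 149 390.5 -80 0 0 -69.6; 149 390.5 -80 0 0 -69.6; 149 390.5 -80 0 0 -69.6; 149 390.5 -80 0 0 -69.6; 149 390.5 -110 0 0 -69.6; 149 390.5 -150 0 0 -69.6; 149 390.5 -179 0 0 -69.6; 149 390.5 -179 0 0 -69.6; 149 390.5 -179 0 0 -69.6; 149 390.5 -179 0 0 -69.6'; python3 -m inch '0 0 0 0 0 0; 0 0 0 0 0 0;0 0 0 0 0 0;0 0 0 0 0 0;0 0 0 0 0 0;0 0 0 0 0 0' 1;  python3 -m inch '0 0 20 0 0 0; 0 0 60 0 0 0;0 0 60 0 0 0'
python3 - <<'E'
from h import *
c=viewer.camera("side");x,y=pix(c,[.43,-.11,.06])[0].astype(int);crop(c,x-80,y-60,160,120,4,"p5.png")
s=readout.observe();print(s["tcp_pos"].round(4),np.degrees(s["tool_rot"]).round(1),s["joints"].round(2))
E
```

```text
t: 31.75
tcp_pos: [0.4498, -0.1106, 0.0032]
tool_rot: [-1.57, 0.001, -3.004]
ft_force: [0.6, 0.9, 0.6]
width: 0.699
t: 32.35
tcp_pos: [0.4497, -0.1105, 0.0032]
tool_rot: [-1.57, 0.002, -3.005]
ft_force: [-1.3, 3.2, 19.9]
width: 0.288
t: 32.65
tcp_pos: [0.4509, -0.111, 0.0656]
tool_rot: [-1.568, 0.005, -3.005]
ft_force: [0.5, 0.4, -4.3]
width: 0.291
[ 0.4505 -0.1109  0.064 ] [ -89.9    0.2 -172.2] [-0.37  0.53  1.91  0.    0.69  1.06]
```

View pics/p5.png

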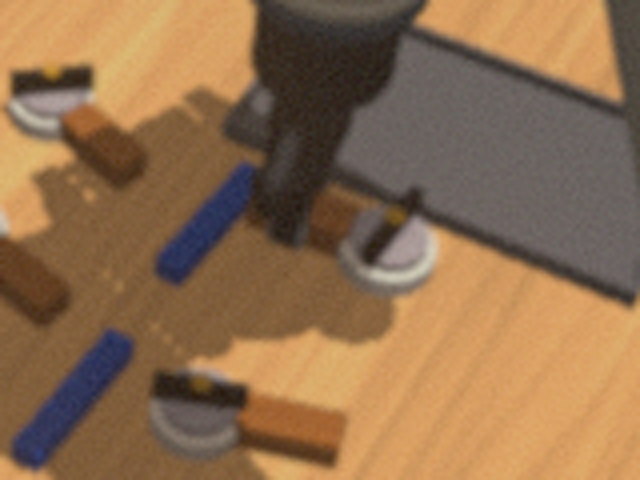

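```bash
python3 -m inch '-30 -50 0 0 0 8; -75 -146.5 0 0 0 84; -75 -146.5 0 0 0 84; -75 -146.5 0 0 0 84; -75 -146.5 0 0 0 84; -75 -146.5 0 0 0 84; -75 -146.5 0 0 0 84; -75 -146.5 0 0 0 84; -75 -146.5 0 0 0 84; -75 -146.5 0 0 0 84; -75 -146.5 0 0 0 84; -75 -146.5 0 0 0 84; -75 -146.5 0 0 0 84'; python3 -m inch '0 0 -20 0 0 0; 0 0 -40 0 0 0; 0 0 -50 0 0 0; 0 0 -54 0 0 0; 0 0 -54 0 0 0; 0 0 -54 0 0 0'; python3 -m inch '0 0 0 0 0 0; 0 0 0 0 0 0; 0 0 0 0 0 0; 0 0 0 0 0 0' -0.1; python3 -m inch '0 0 30 0 0 0; 0 0 70 0 0 0; 0 0 70 0 0 0'
```

```text
t: 34.0
tcp_pos: [0.3739, -0.2566, 0.0615]
tool_rot: [-1.572, 0.001, -1.542]
ft_force: [0.0, 0.1, -4.3]
width: 0.291
t: 34.6
tcp_pos: [0.3744, -0.257, 0.0083]
tool_rot: [-1.571, -0.0, -1.54]
ft_force: [0.3, 0.3, -4.8]
width: 0.29
t: 35.0
tcp_pos: [0.3743, -0.257, 0.0082]
tool_rot: [-1.571, -0.0, -1.539]
ft_force: [-0.0, -1.0, 0.5]
width: 0.554
t: 35.3
tcp_pos: [0.3757, -0.2581, 0.0816]
tool_rot: [-1.567, -0.004, -1.539]
ft_force: [-0.3, -0.3, 0.1]
width: 0.549
```

```bash
python3 -m inch '60 30 10 0 0 -8; 223 110 10 0 0 -110; 223 110 10 0 0 -110; 223 110 10 0 0 -110; 223 110 10 0 0 -110; 223 110 10 0 0 -110; 223 110 10 0 0 -110; 223 110 10 0 0 -110; 223 110 10 0 0 -110; 223 110 10 0 0 -110; 223 110 10 0 0 -110; 223 110 10 0 0 -110; 223 110 10 0 0 -110; 223 110 10 0 0 -110;  223 110 -30 0 0 -110; 223 110 -60 0 0 -110;  223 110 -73.5 0 0 -110; 223 110 -73.5 0 0 -110; 223 110 -73.5 0 0 -110' -0.4; python3 -m inch '0 0 0 0 0 0; 0 0 0 0 0 0;0 0 0 0 0 0;0 0 0 0 0 0;0 0 0 0 0 0;0 0 0 0 0 0' 1;  python3 -m inch '0 0 20 0 0 0; 0 0 60 0 0 0;0 0 60 0 0 0'
python3 - <<'E'
from h import *
import pickle
c=viewer.camera("side");x,y=pix(c,[.62,-.15,.06])[0].astype(int);d=viewer.camera("top");pickle.dump((c,d),open("p2.pkl","wb"))
f=lambda c,x,y:cv2.resize(c["frame"][y-60:y+60,x-60:x+60,::-1],None,fx=3.3,fy=3.3,interpolation=cv2.INTER_CUBIC)
x2,y2=pix(d,[.39,-.25,.02])[0].astype(int)
cv2.imwrite("pics/p2.png",np.hstack([f(c,x,y),f(d,x2,y2)]))
s=readout.observe();print(s["tcp_pos"].round(4),np.degrees(s["tool_rot"]).round(1),s["joints"].round(2))
E
```

```text
t: 37.2
tcp_pos: [0.5977, -0.147, 0.0053]
tool_rot: [-1.571, 0.001, 2.824]
ft_force: [0.8, -0.2, 0.7]
width: 0.704
t: 37.8
tcp_pos: [0.598, -0.147, 0.006]
tool_rot: [-1.571, 0.002, 2.825]
ft_force: [-1.3, 3.0, 12.7]
width: 0.29
t: 38.1
tcp_pos: [0.5996, -0.1477, 0.0692]
tool_rot: [-1.571, 0.007, 2.824]
ft_force: [0.3, 0.1, -4.6]
width: 0.288
[ 0.5976 -0.147   0.0654] [-9.000e+01  1.000e-01  1.618e+02] [-0.34  0.67  1.53  0.    0.94  1.55]
```

View pics/p2.png

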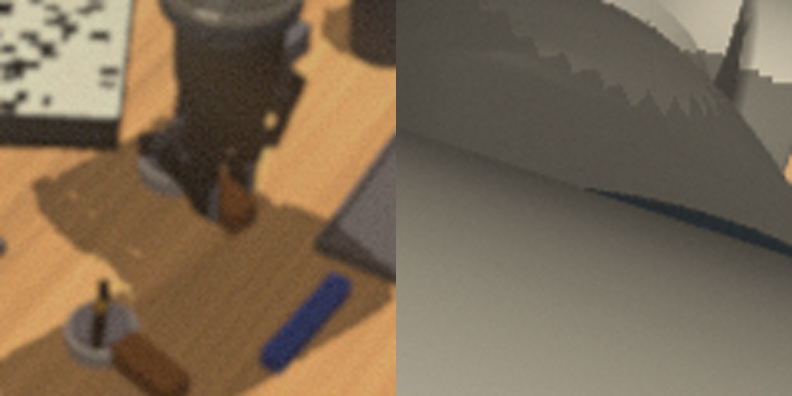

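```bash
python3 -m inch '-20 -30 0 0 0 -8; -60 -70 0 0 0 -17; -141 -108 0 0 0 -70; -141 -108 0 0 0 -70; -141 -108 0 0 0 -70; -141 -108 0 0 0 -70; -141 -108 0 0 0 -70; -141 -108 0 0 0 -70; -141 -108 0 0 0 -70; -141 -108 0 0 0 -70; -141 -108 0 0 0 -70; -141 -108 0 0 0 -70'; python3 -m inch '0 0 -20 0 0 0; 0 0 -40 0 0 0; 0 0 -50 0 0 0; 0 0 -54 0 0 0; 0 0 -54 0 0 0; 0 0 -54 0 0 0'; python3 -m inch '0 0 0 0 0 0; 0 0 0 0 0 0; 0 0 0 0 0 0; 0 0 0 0 0 0' -0.1; python3 -m inch '0 0 30 0 0 0; 0 0 75 0 0 0; 0 0 75 0 0 0';python3 -c "
from rig import readout;import numpy as np
s=readout.observe();print(s['tcp_pos'].round(4),np.degrees(s['tool_rot']).round(1),s['joints'].round(2))"
```

```text
t: 39.4
tcp_pos: [0.456, -0.2547, 0.0642]
tool_rot: [-1.57, -0.0, 1.604]
ft_force: [0.0, -0.6, -4.2]
width: 0.288
t: 40.0
tcp_pos: [0.4563, -0.2549, 0.0111]
tool_rot: [-1.571, 0.0, 1.603]
ft_force: [-1.9, 1.3, -0.3]
width: 0.285
t: 40.4
tcp_pos: [0.4564, -0.255, 0.0107]
tool_rot: [-1.571, 0.0, 1.603]
ft_force: [-0.1, 0.3, -0.9]
width: 0.551
t: 40.7
tcp_pos: [0.4583, -0.2563, 0.0899]
tool_rot: [-1.576, 0.004, 1.603]
ft_force: [0.4, -0.2, -1.2]
width: 0.544
[ 0.4583 -0.2563  0.0899] [-90.3   0.2  91.8] [-0.62  0.54  1.75 -0.    0.84  2.49]
```

```bash
python3 -m inch '0 40 5 0 0 8; -62 235 5 0 0 106; -62 235 5 0 0 106; -62 235 5 0 0 106; -62 235 5 0 0 106; -62 235 5 0 0 106; -62 235 5 0 0 106; -62 235 5 0 0 106; -62 235 5 0 0 106; -62 235 5 0 0 106; -62 235 5 0 0 106; -62 235 5 0 0 106; -62 235 5 0 0 106; -62 235 5 0 0 106; -62 235 -40 0 0 106; -62 235 -70 0 0 106; -62 235 -80 0 0 106; -62 235 -80 0 0 106; -62 235 -80 0 0 106' -0.4
python3 - <<'E'
from h import *
import pickle
d=viewer.camera("top");c=viewer.camera("side");pickle.dump((c,d),open("p4.pkl","wb"))
f=lambda c,x,y:cv2.resize(c["frame"][y-60:y+60,x-60:x+60,::-1],None,fx=3.3,fy=3.3,interpolation=cv2.INTER_CUBIC)
x2,y2=pix(d,[.41,-.25,.02])[0].astype(int);x,y=pix(c,[.41,-.0,.02])[0].astype(int)
cv2.imwrite("pics/p4.png",np.hstack([f(c,x,y),f(d,x2,y2)]));print(x2,y2)
s=readout.observe();print(s["tcp_pos"].round(4),np.degrees(s["tool_rot"]).round(1),s["joints"].round(2))
E
```

```text
t: 42.6
tcp_pos: [0.3943, -0.0199, 0.0058]
tool_rot: [-1.571, -0.0, -2.832]
ft_force: [-0.1, -0.3, 0.6]
width: 0.7
375 267
[ 0.3947 -0.02    0.0063] [-9.000e+01  1.000e-01 -1.622e+02] [-0.2   0.62  2.12 -0.    0.4   1.06]
```

View pics/p4.png

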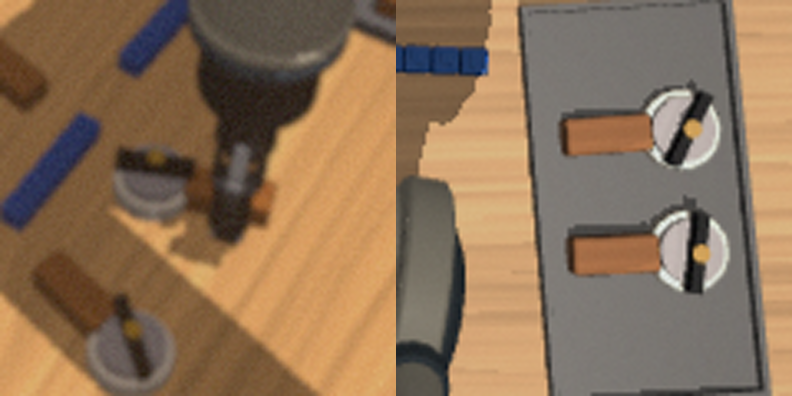

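```bash
python3 -m inch '0 0 0 0 0 0; 0 0 0 0 0 0;0 0 0 0 0 0;0 0 0 0 0 0;0 0 0 0 0 0;0 0 20 0 0 0; 0 0 60 0 0 0;0 0 60 0 0 0' 1;  python3 -m inch '-10 45 0 0 0 8; -22 90 0 0 0 17; -35 140 0 0 0 26; -45 190 0 0 0 34; -58 235 0 0 0 43; -58 263 0 0 0 70;-58 263 0 0 0 70;-58 263 0 0 0 70;-58 263 0 0 0 70;-58 263 0 0 0 70;-58 263 0 0 0 70;-58 263 0 0 0 70'; python3 -m inch '0 0 -20 0 0 0; 0 0 -40 0 0 0; 0 0 -50 0 0 0; 0 0 -54 0 0 0; 0 0 -54 0 0 0; 0 0 -54 0 0 0'
```

```text
t: 43.5
tcp_pos: [0.3956, -0.0201, 0.0687]
tool_rot: [-1.568, 0.004, -2.83]
ft_force: [-0.4, 0.5, -4.5]
width: 0.29
t: 44.7
tcp_pos: [0.3362, 0.243, 0.0654]
tool_rot: [-1.571, -0.0, -1.61]
ft_force: [0.4, -0.4, -3.9]
width: 0.289
t: 45.3
tcp_pos: [0.3364, 0.2432, 0.0119]
tool_rot: [-1.571, 0.0, -1.609]
ft_force: [-0.1, 0.0, -4.5]
width: 0.288
```

```bash
python3 -m inch '0 0 -1.5 0 0 0; 0 0 -1.5 0 0 0;0 0 -1.5 0 0 0'; python3 -m inch '0 0 0 0 0 0; 0 0 0 0 0 0; 0 0 0 0 0 0; 0 0 0 0 0 0' -0.1; python3 -m inch '0 0 30 0 0 0; 0 0 75 0 0 0; 30 -50 75 0 0 8; 110 -142 75 0 0 74;110 -142 75 0 0 74;110 -142 75 0 0 74;110 -142 75 0 0 74;110 -142 75 0 0 74;110 -142 75 0 0 74;110 -142 75 0 0 74;110 -142 75 0 0 74;110 -142 75 0 0 74;110 -142 75 0 0 74;110 -142 75 0 0 74;110 -142 30 0 0 74;110 -142 5 0 0 74;110 -142 -4 0 0 74;110 -142 -4 0 0 74;110 -142 -4 0 0 74' -0.4;  python3 - <<'E'
from h import *
import pickle
d=viewer.camera("top");c=viewer.camera("side");pickle.dump((c,d),open("p3.pkl","wb"))
f=lambda c,x,y:cv2.resize(c["frame"][y-60:y+60,x-60:x+60,::-1],None,fx=3.3,fy=3.3,interpolation=cv2.INTER_CUBIC)
x2,y2=pix(d,[.41,.26,.02])[0].astype(int);x,y=pix(c,[.41,.15,.02])[0].astype(int)
cv2.imwrite("pics/p3.png",np.hstack([f(c,x,y),f(d,x2,y2)]));print(x2,y2)
s=readout.observe();print(s["tcp_pos"].round(4),np.degrees(s["tool_rot"]).round(1),s["joints"].round(2))
E
```

```text
t: 45.6
tcp_pos: [0.3367, 0.2432, 0.0109]
tool_rot: [-1.569, 0.001, -1.609]
ft_force: [-0.6, -2.7, 18.9]
width: 0.291
t: 46.0
tcp_pos: [0.3363, 0.2431, 0.0101]
tool_rot: [-1.571, 0.0, -1.609]
ft_force: [-0.6, 0.5, 0.1]
width: 0.549
t: 47.9
tcp_pos: [0.4466, 0.1011, 0.0068]
tool_rot: [-1.571, -0.001, -0.318]
ft_force: [-0.3, 0.1, 0.8]
width: 0.699
150 272
[0.4469 0.1012 0.0071] [-90.   -0.1 -18.2] [ 0.09  0.65  1.96 -0.    0.53 -1.16]
```

View pics/p3.png

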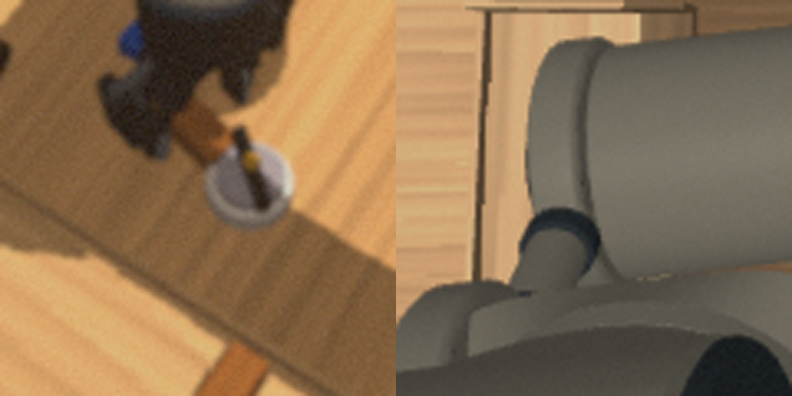

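```bash
python3 -m inch '0 0 0 0 0 0; 0 0 0 0 0 0;0 0 0 0 0 0;0 0 0 0 0 0;0 0 0 0 0 0;0 0 20 0 0 0; 0 0 60 0 0 0;0 0 60 0 0 0' 1;  python3 -m inch '0 0 0 0 0 -8; 0 0 0 0 0 -17; -5 20 0 0 0 -25; -10 50 0 0 0 -34; -20 80 0 0 0 -43; -30 110 0 0 0 -51; -38 139 0 0 0 -74; -38 139 0 0 0 -74; -38 139 0 0 0 -74; -38 139 0 0 0 -74; -38 139 0 0 0 -74; -38 139 0 0 0 -74'; python3 -m inch '0 0 -20 0 0 0; 0 0 -40 0 0 0; 0 0 -50 0 0 0; 0 0 -54.5 0 0 0; 0 0 -54.5 0 0 0; 0 0 -54.5 0 0 0'
```

```text
t: 48.8
tcp_pos: [0.4479, 0.1013, 0.0694]
tool_rot: [-1.569, -0.005, -0.317]
ft_force: [0.2, -0.4, -3.9]
width: 0.288
t: 50.0
tcp_pos: [0.4082, 0.2398, 0.0659]
tool_rot: [-1.571, -0.0, -1.606]
ft_force: [-0.2, 0.7, -4.7]
width: 0.292
t: 50.6
tcp_pos: [0.4085, 0.2401, 0.0119]
tool_rot: [-1.57, 0.0, -1.608]
ft_force: [0.6, 0.7, -3.1]
width: 0.288
```

```bash
python3 -m inch '0 0 0 0 0 0; 0 0 0 0 0 0; 0 0 0 0 0 0; 0 0 0 0 0 0' -0.1; python3 -m inch '0 0 30 0 0 0; 0 0 78 0 0 0; 10 -50 78 0 0 -8; 50 -100 78 0 0 -17; 171.5 -268 78 0 0 -100;171.5 -268 78 0 0 -100;171.5 -268 78 0 0 -100;171.5 -268 78 0 0 -100;171.5 -268 78 0 0 -100;171.5 -268 78 0 0 -100;171.5 -268 78 0 0 -100;171.5 -268 78 0 0 -100;171.5 -268 78 0 0 -100;171.5 -268 78 0 0 -100;171.5 -268 78 0 0 -100;171.5 -268 78 0 0 -100;171.5 -268 78 0 0 -100' -0.4
python3 - <<'E'
from h import *
import pickle
d=viewer.camera("top");c=viewer.camera("side");pickle.dump((c,d),open("p1.pkl","wb"))
print(bar(c,(.6339,-.0393)))
f=lambda c,x,y:cv2.resize(c["frame"][y-60:y+60,x-60:x+60,::-1],None,fx=3.3,fy=3.3,interpolation=cv2.INTER_CUBIC)
x2,y2=pix(d,[.41,.26,.02])[0].astype(int);x,y=pix(c,[.59,-.03,.02])[0].astype(int)
cv2.imwrite("pics/p1.png",np.hstack([f(c,x,y),f(d,x2,y2)]));print(x2,y2)
s=readout.observe();print(s["tcp_pos"].round(4),np.degrees(s["tool_rot"]).round(1),s["joints"].round(2))
E
```

```text
t: 51.0
tcp_pos: [0.4084, 0.2402, 0.0117]
tool_rot: [-1.57, 0.0, -1.609]
ft_force: [-0.5, 0.2, 0.5]
width: 0.549
t: 52.7
tcp_pos: [0.5797, -0.0279, 0.0895]
tool_rot: [-1.571, -0.0, 2.932]
ft_force: [0.2, 0.3, -0.2]
width: 0.7
[-2.4165e+01  1.0200e+02  4.7237e+01 -2.0000e-03 -2.0000e-03]
150 272
[ 0.5797 -0.0279  0.0896] [-90.   -0.  167.9] [-0.15  0.6   1.6   0.    0.93  1.63]
```

View pics/p1.png

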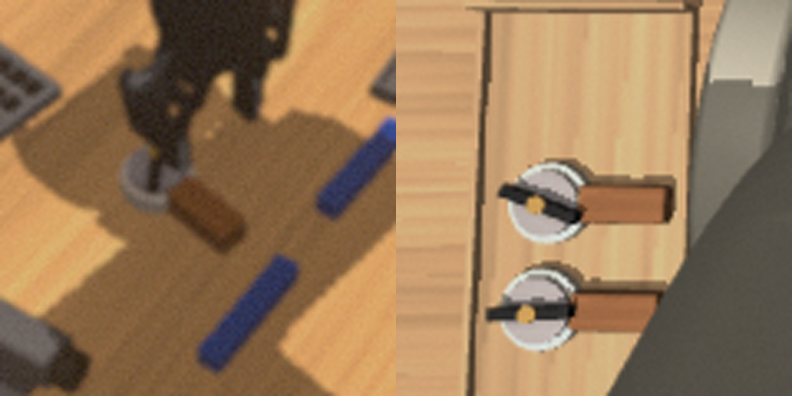

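Run:
```python
from h import *
import pickle
c,d=pickle.load(open("p1.pkl","rb"))
x,y=pix(c,[.59,-.03,.02])[0].astype(int)
u=np.array([np.cos(np.radians(-11.9)),np.sin(np.radians(-11.9))]);v=np.array([-u[1],u[0]]);H=np.array([.6339,-.0393])
for s in(22,82):
  for w in(-13,13):print(s,w,((pix(c,[*(H-u*s/1000+v*w/1000),.024])[0]-[x-60,y-60])*3.3).round())
```

```text
22 -13 [190. 169.]
22 13 [165. 188.]
82 -13 [249. 214.]
82 13 [223. 234.]
```

```bash
python3 -m inch '0 0 -40 0 0 0; 0 0 -75 0 0 0; 0 0 -83.5 0 0 0; 0 0 -83.5 0 0 0; 0 0 -83.5 0 0 0'; python3 -m inch '0 0 0 0 0 0; 0 0 0 0 0 0;0 0 0 0 0 0;0 0 0 0 0 0;0 0 0 0 0 0;0 0 20 0 0 0; 0 0 60 0 0 0;0 0 60 0 0 0' 1;  python3 -m inch '-30 10 0 0 0 8; -60 20 0 0 0 17; -90 30 0 0 0 25; -110 30 0 0 0 34; -110 30 0 0 0 43; -110 30 0 0 0 51; -110 30 0 0 0 60; -110 30 0 0 0 68; -110 30 0 0 0 77; -110 30 0 0 0 85; -110 30 0 0 0 94; -110 50 0 0 0 100; -110 90 0 0 0 100; -110 130 0 0 0 100; -105 170 0 0 0 100; -99 210 0 0 0 100; -99 245 0 0 0 100; -99 265 0 0 0 100;-99 265 0 0 0 100;-99 265 0 0 0 100'; python3 -m inch '0 0 -20 0 0 0; 0 0 -40 0 0 0; 0 0 -50 0 0 0; 0 0 -54.5 0 0 0; 0 0 -54.5 0 0 0; 0 0 -54.5 0 0 0'
```

```text
t: 53.3
tcp_pos: [0.5805, -0.028, 0.0073]
tool_rot: [-1.571, 0.001, 2.929]
ft_force: [0.2, -1.0, 0.7]
width: 0.694
t: 54.1
tcp_pos: [0.5821, -0.0282, 0.0704]
tool_rot: [-1.571, 0.006, 2.929]
ft_force: [0.8, -0.7, -4.1]
width: 0.289
t: 56.1
tcp_pos: [0.4803, 0.2371, 0.0657]
tool_rot: [-1.571, -0.0, -1.608]
ft_force: [-0.1, -0.5, -3.8]
width: 0.286
t: 56.7
tcp_pos: [0.4807, 0.2365, 0.0121]
tool_rot: [-1.571, -0.0, -1.609]
ft_force: [-2.0, -2.4, -0.1]
width: 0.29
```

```bash
python3 -m inch '0 0 0 0 0 0; 0 0 0 0 0 0; 0 0 0 0 0 0; 0 0 0 0 0 0' -0.1; python3 -m inch '0 0 30 0 0 0; 0 0 80 0 0 0; 0 0 118 0 0 -8; 148.5 -81 118 0 0 -87.7;148.5 -81 118 0 0 -87.7;148.5 -81 118 0 0 -87.7;148.5 -81 118 0 0 -87.7;148.5 -81 118 0 0 -87.7;148.5 -81 118 0 0 -87.7;148.5 -81 118 0 0 -87.7;148.5 -81 118 0 0 -87.7;148.5 -81 118 0 0 -87.7;148.5 -81 118 0 0 -87.7;148.5 -81 118 0 0 -87.7;148.5 -81 118 0 0 -87.7;148.5 -81 118 0 0 -87.7'; python3 -m inch '0 0 0 0 0 0;0 0 0 0 0 0' -1
python3 - <<'E'
from h import *
d=viewer.camera("top");c=viewer.camera("side")
x,y=pix(c,[.55,.18,.06])[0].astype(int);print(x,y)
a=cv2.resize(d["frame"][115:325,100:440,::-1],(800,494),interpolation=cv2.INTER_CUBIC)[:,:480]
b=c["frame"][120:380,100:300,::-1];b=cv2.resize(b,(320,416),interpolation=cv2.INTER_CUBIC);b=cv2.copyMakeBorder(b,0,78,0,0,0)
cv2.imwrite("pics/sc.png",np.hstack([a,b]))
s=readout.observe();print(s["tcp_pos"].round(4),np.degrees(s["tool_rot"]).round(1),s["joints"].round(2),s["width"])
E
```

```text
t: 57.1
tcp_pos: [0.481, 0.2371, 0.0117]
tool_rot: [-1.57, 0.0, -1.609]
ft_force: [-0.0, -0.9, -0.2]
width: 0.554
t: 58.7
tcp_pos: [0.6292, 0.1561, 0.1296]
tool_rot: [-1.571, -0.0, -3.138]
ft_force: [0.3, 0.6, 0.0]
width: 0.55
t: 58.9
tcp_pos: [0.6293, 0.1561, 0.1296]
tool_rot: [-1.571, -0.0, -3.139]
ft_force: [0.3, -0.4, 0.0]
width: 0.868
217 267
[0.6293 0.1561 0.1296] [ -90.     0.  -179.9] [0.15 0.63 1.39 0.   1.12 1.72] 0.99815117092896
```

View pics/sc.png

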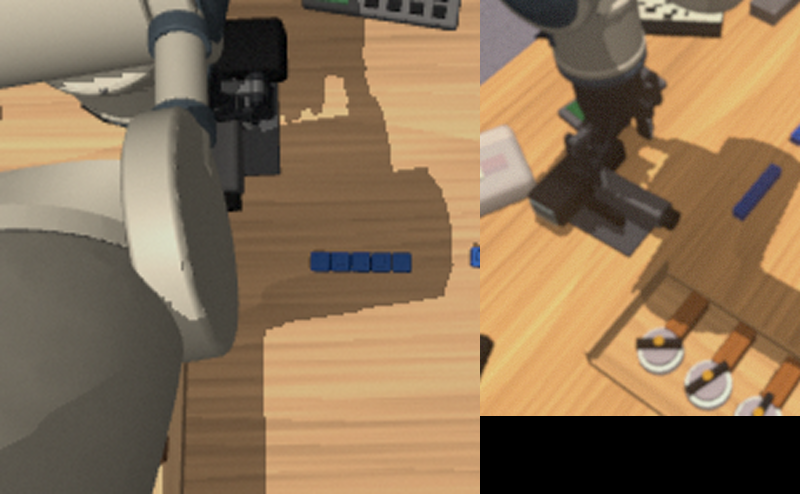

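```bash
python3 -m inch '0 0 -25 0 0 0; 0 0 -45 0 0 0; 0 0 -60 0 0 0; 0 0 -70 0 0 0; 0 0 -80 0 0 0; 0 0 -87 0 0 0; 0 0 -92 0 0 0; 0 0 -92 0 0 0; 0 0 -92 0 0 0'; python3 -m inch '0 0 0 0 0 0; 0 0 0 0 0 0; 0 0 0 0 0 0; 0 0 0 0 0 0; 0 0 0 0 0 0' 1; python3 -m inch '0 0 0 0 0 0; 0 0 0 0 0 0; 0 0 0 0 0 0; 0 0 0 0 0 0; 0 0 0 0 0 0;0 0 0 0 0 0; 0 0 0 0 0 0; 0 0 0 0 0 0; 0 0 0 0 0 0'
```

```text
t: 59.9
tcp_pos: [0.6295, 0.1561, 0.0379]
tool_rot: [-1.571, 0.0, -3.139]
ft_force: [-0.6, -0.1, 0.0]
width: 1.003
t: 60.4
tcp_pos: [0.6301, 0.1588, 0.039]
tool_rot: [-1.574, 0.003, -3.138]
ft_force: [-4.3, 22.7, 11.3]
width: 0.447
t: 61.3
tcp_pos: [0.6301, 0.1588, 0.039]
tool_rot: [-1.574, 0.003, -3.138]
ft_force: [-3.0, 22.2, 11.5]
width: 0.451
```

```bash
python3 -m inch '0 0 0 0 0 0; 0 0 0 0 0 0; 0 0 0 0 0 0; 0 0 0 0 0 0; 0 0 0 0 0 0' -1; python3 -m inch '0 0 30 0 0 0; 0 0 70 0 0 0; 0 0 110 0 0 0; 0 0 150 0 0 0; -80 -100 160 0 0 0; -200 -550 150 0 0 0;-200 -550 150 0 0 0;-200 -550 150 0 0 0;-200 -550 150 0 0 0;-200 -550 150 0 0 0;-200 -550 150 0 0 0;-200 -550 150 0 0 0; -370 -680 150 0 0 0;-370 -680 150 0 0 0;-370 -680 150 0 0 0;-370 -680 150 0 0 0;-370 -680 150 0 0 0;-370 -680 150 0 0 0; -370 -680 150 0 0 0;-370 -680 150 0 0 0'
python3 - <<'E'
from h import *
d=viewer.camera("top")
cv2.imwrite("pics/end.png",cv2.resize(d["frame"][110:340,100:440,::-1],(800,541),interpolation=cv2.INTER_CUBIC))
E
```

```text
t: 61.8
tcp_pos: [0.6295, 0.1559, 0.0378]
tool_rot: [-1.571, 0.0, -3.14]
ft_force: [1.0, 0.4, -0.4]
width: 1.0
t: 63.8
tcp_pos: [0.2568, -0.5265, 0.1878]
tool_rot: [-1.57, -0.0, -3.141]
ft_force: [0.9, 0.3, -0.2]
width: 1.006
```

View pics/end.png

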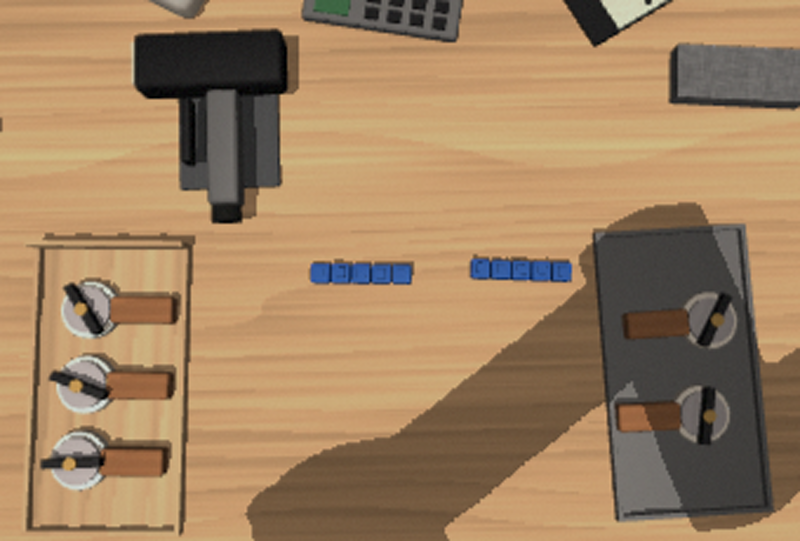

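```bash
python3 -c "from rig import ticket;print(ticket.sign_off())"
```

```text
the job is handed in; nothing more can be done
None
```

I tested and sorted all five spinners, logged the set with the scanner, and handed the job in at about 64 s of the 210 s allowed.

- **Bearing test:** I turned every pointer anticlockwise by at least half a turn. Three kept coasting after the push. Two stopped dead, after total turns of about 222° and 240°. The camera gives those turns to within a few degrees.
- **An unclear first reading:** one sound spinner coasted only about 25° after my first slow twist. I gave it a brisk push as well; it was still turning more than a second later.
- **Sorting:** the three sound spinners lie flat and side by side in the plywood tray, and the two dragging ones lie flat in the grey repair tray.
- **Scanner:** the jaws stopped about 38 mm apart on the trigger, at or slightly past the roughly 41 mm I expected for a full squeeze. I held it for about 1.1 s and let go. I judged the squeeze by that gap, because the trigger angle is not reported. The wrist force was about 25 N.
- **Last picture:** it shows all five spinners in the right trays, the trigger released, and the cube bars and eraser where they were. The arm was clear of everything. I saw no knocked spinner and no grip slip during the run.

Closing on the handles and setting one paddle down pressed down with up to 20 N, below the 40 N limit.

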